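# Find the blank's high spot on the bench lathe and lock the spindle there

## Task

The rough blank on the lathe is out of true. Turn it over slowly with the hand crank, feeling for the rise, until the crest of its highest spot (not the lesser swelling) stands still under the nose of the run-out gauge, then push the spindle lock lever fully home against its stop, without forcing it, so that the blank stays there. Do not touch the gauge, and leave the other things on the bench alone.

Things in the scene. Friction and masses are not known exactly. Their poses are not given: they have to be found in the camera images.
- lathe: Grey bench wood lathe, fixed, 730 mm long. Origin on the bench below the spindle axis, at the headstock's inner end; x across the lathe, away from the robot, y along the spindle to the crank end, z up. Spindle axis 225 mm above the bench. Headstock: x -62 to 62, y 0 to 150, top at 285 mm. Tool rest and tailstock stand at y below -120.
- spindle_end (a point): Point on the spindle axis at y 185 mm of the lathe: the centre of the crank's turn. The crank arm's outer face is at y 198 mm. Axes as the lathe's.
- spindle (a joint): Turn of the spindle, rad, no stops. 0: handle straight above the axis; positive: from the top it goes away from the robot; pi: below. Turns with 1 to 2 N at the handle; climbing the bulge takes 3 N more, the crest none, and going down it drives the handle ahead with 3 N; the lesser swelling half as much. Let go more than 0.06 rad off the crest, the gauge spring rolls it away.
- crank_handle: Dark wooden crank handle: sleeve 22 mm thick and 80 mm long, level along the lathe's y, spinning freely on its pin, 50 mm from the spindle axis. Origin at its middle, 57 mm along y from spindle_end, 44 mm from the crank arm. Free all round.
- feeler: Lever of the run-out gauge: dark steel rod 4 mm thick, behind the blank. Origin at its pivot, 275 mm above the bench, 104 mm along the lathe's x. A spring (4.4 N, plus 0.9 N per mm of rise) holds its roller nose, 50 mm below the pivot, on the blank's rim at spindle height, on the far side (lathe +x); above, a pointer stands up to 340 mm over the bench. Not to be touched.
- pointer_tip (a point): Tip of the gauge pointer, 60 mm above the pivot. With the round rim under the nose it is at 104.5 mm along the lathe's x from the spindle axis. A high spot swings it towards the robot: by 2.8 mm (to 101.7) at the crest of the lesser swelling, by 5.8 mm (to 98.7) at the crest of the highest spot.
- lock (a joint): Turn of the spindle lock lever about its vertical axis, rad, clockwise from above positive. 0: open, arm points 0.1 rad off the lathe's -x towards -y; it bites from about 1 rad, takes 5 to 10 N at the knob, passes over centre at 1.5 and is home on its stop at 1.65, arm pointing along +y. Stiff; stays where it is left.
- lock_hub (a point): Top centre of the lock lever's black hub, 26 mm across, on the lever's vertical axis, 311 mm above the bench. Fixed; axes as the lathe's.
- gouge: Turning gouge lying on the bench: wooden handle 150 mm long, 30 mm thick, steel blade 150 mm. Bystander; origin at its underside.
- skew: Skew chisel lying on the bench: wooden handle 150 mm long, steel blade 150 mm long and 26 mm wide. Bystander; origin at its underside.
- wax_tin: Low round steel wax tin, 84 mm across, 45 mm tall. Bystander; origin at its underside.
- sanding_block: Cork sanding block 100 x 65 x 35 mm. Bystander; origin at its underside.
- spanner: Steel spanner 160 mm long lying flat on the lathe bed. Bystander; origin at its underside.
- toy_tyre: Black rubber tyre of a toy, 90 mm across, 26 mm tall. Bystander; origin at its underside.
- blank_center (a point): Fixed point on the spindle axis (lathe y -62.5 mm) in the middle of the wooden blank (disc 180 mm across, 45 mm thick, turns with the spindle). Its rim stands 5 mm proud at one unknown place (bulge 55 mm long, an arc of 45 mm radius), and 2.5 mm proud at a like swelling 2.3 rad away; else it is round. Its angle to the crank varies. Axes as the lathe's.
- lock_knob: Knob of the lock lever, origin at the centre of its underside: black, upright, round, 18 mm across, from 297 to 331 mm above the bench (12 mm clear of the headstock top), 66 mm from the lever's axis, at the end of an arm 13 mm thick whose middle is 307 mm above the bench.

How it is judged:
By the outcome, as a careful person would: the job done as asked, in the order asked, and still so for the second after the job is handed in, with the robot touching nothing.
It also fails if it takes over 72 s, if anything falls off the work surface, if the arm or the gripper's body presses on something with over 40 N, if the wrist force passes 120 N, or if a joint passes its speed limit or range.

## Robot

A 6-joint arm with a two-finger parallel gripper is mounted at the origin on the work surface. World frame = base frame: x ahead of the robot, y to its left, z up, the work surface at z = 0. Lengths are in m, angles in rad, forces in N, time in s.
With the tool pointing down it reaches from about 0.425 to 0.95 m from the base axis. Payload 3.5 kg.
Tool frame: the origin (TCP) lies at the very end of the fingers, on their centre line; the grasp point (between the pads) lies 19 mm behind it; z points along the fingers, y is the direction in which the jaws open and shut (so a half turn about z gives the same grasp; the last joint's range is limited). The gripper opens to 85 mm and grips with 20 to 120 N. Pads are 22 mm wide; open, the fingers measure 114 mm over their backs; the gripper's body (76 mm by 85 mm) begins 54 mm behind the grasp point. The pads swing forward as they close: fully open they stand 13 mm farther back than shut.
Start: joints at [1.159, 0.286, 1.577, -0, 1.279, -0.15], TCP at [0.175, 0.652, 0.231] pointing down, gripper open.
Joint ranges: [-2.77, 2.77], [-0.9, 2.22], [0.21, 2.48], [-1.53, 4.67], [0.24, 2.81], [-2.84, 2.84]. Speed limits (rad/s): [2.79, 2.79, 3.14, 3.14, 3.14, 3.14].

## Interface

Orientations are given as a unit quaternion [x, y, z, w].
In Python, from plant import ctrl, eyes, ticket gives the robot as it stands.
- The arm moves only by the tool send_rows, never from a script. Its arguments are lists of equal length, an entry for each row: "translation": the shift along the tool's x, y, z in units of 30 mm (1.0 is 30 mm), a list of three; "rotation": the turn, a rotation vector about the tool's x, y, z in units of 5 degrees (1.0 is 5 degrees), a list of three; "grip": the finger opening in mm, from 0 to 85.4. A call has 1 to 5 rows; each row shifts and turns the commanded pose from where the row before left it, along the tool's axes as they then stand; what a row does not reach is not made up. A row lasts 1/8 s, in which the tool goes at most 62.5 mm and 10.7 degrees, less where a joint would pass 70% of its speed; a pose out of reach is approached as far as the arm can. A call is refused whole if a number of a shift passes 1 or a number of a turn 1, either way. A call with a gripper value outside its range is refused whole. The fingers move at their own pace and stop on an object; "squeeze" is the grip in N (left out, the last holds). Time passes only in rows, so rows that do not move let the fingers close. It gives the time, the measured TCP pose, the force and the opening at its end, in the units of the state.
- ctrl.get_state(): the state, without advancing time (a new reading comes with each control period).
- eyes.read_camera(name): name is "scene" or "side" or "wrist"; returns a dict with "image" (384x512x3 uint8, blue, green, red), "mtx" (3x3 intrinsics, pixels), "xyz" and "orientation" of the camera in the world; the wrist camera has in their place "hand_eye" (4x4, takes a point from camera to tool coordinates, whose origin is the TCP and whose axes are the flange's). Camera axes: x right, y down, z forward; pixel columns grow to the right and rows downward; lengths in m; the calibration is good to about 2 mm. The wrist camera is an equidistant fisheye: a pixel r from the principal point sees the ray r / f radians off the axis. A picture is of the moment at which its call begins: read the wrist's pose just before it. There is no depth.
- ticket.sign_off(): hands the job in, once; it reports no verdict.
The state is a dict: "time": time; "qpos": joint angles; "dq": joint speeds; "joint_efforts": joint torques, N m; "eef_pos": TCP position; "tcp_rot": TCP orientation; "contact_force": force on the tool from outside, world axes, zero at the start; "wrist_torque": the same for the moment, N m; "opening": opening from 0.0 (shut) to 1.0 (fully open).
Only numpy, scipy, OpenCV 4.12 (cv2) and the standard library are available. Lean on these libraries where they do the work, as an engineer would, in place of code of your own. Each camera call takes 0.05 s, during which the arm holds its last target. There are 200 camera calls.

## Working session

There is one attempt and no reset: what is moved stays moved. The work goes in short steps, Python scripts to look and compute and a tool call to move; the robot and the scene stay as the last step left them, time stands still between calls to the robot, and variables do not carry over. Pictures are saved under pics/ and viewed, about 8 in all and at most 12, crops included, and the job is handed in when it is done.

Besides the shell and the picture viewer there is one more tool, called by a JSON object that holds its "method" and its "body". send_rows: Moves the arm, as the interface text tells. Its arguments: {"type":"object","properties":{"translation":{"type":"array"},"rotation":{"type":"array"},"grip":{"type":"array"},"squeeze":{"type":"number"}},"required":["translation","rotation","grip"]}

```bash
ls; mkdir -p pics; python3 - <<'E'
from plant import ctrl,eyes
import cv2,numpy as np
print(ctrl.get_state())
ims=[]
for n in ["scene","side","wrist"]:
    c=eyes.read_camera(n); cv2.imwrite(f"pics/{n}0.png",c["image"])
    print(n,{k:np.round(v,4).tolist() for k,v in c.items() if k!="image"})
E
```

```text
pics
{'time': 0.0, 'qpos': array([ 1.15897842e+00,  2.87175757e-01,  1.57821535e+00, -1.09526029e-06,
        1.27858690e+00, -1.49973949e-01]), 'dq': array([ 0.0006459 ,  0.00036407,  0.00152919,  0.0001153 , -0.00055429,
       -0.00057664]), 'joint_efforts': array([-1.88402319e-04, -4.05978405e+01, -2.92629701e+01, -6.30786985e-05,
        5.68077070e-03, -2.23258148e-06]), 'eef_pos': array([0.17441523, 0.65138302, 0.22991969]), 'tcp_rot': array([ 1.30548037e-01,  9.91441268e-01, -1.14607830e-03, -3.30126155e-04]), 'contact_force': array([ 1.13866738,  0.33959093, -0.15810707]), 'wrist_torque': array([0.00473135, 0.02195298, 0.04442414]), 'opening': 0.9987549261132518}
scene {'mtx': [[409.4457, 0.0, 256.9767], [0.0, 409.4457, 187.9177], [0.0, 0.0, 1.0]], 'xyz': [1.0374, -0.4345, 1.2917], 'orientation': [0.8651, 0.4036, -0.1214, -0.2721]}
side {'mtx': [[377.9302, 0.0, 257.2361], [0.0, 377.9302, 192.4111], [0.0, 0.0, 1.0]], 'xyz': [-0.0979, -0.6872, 0.9448], 'orientation': [0.852, -0.2854, 0.1372, -0.417]}
wrist {'mtx': [[297.3186, 0.0, 261.1045], [0.0, 297.3186, 190.7872], [0.0, 0.0, 1.0]], 'hand_eye': [[0.0001, -0.9556, -0.2945, 0.0748], [1.0, 0.0, 0.0002, -0.0007], [-0.0002, -0.2945, 0.9556, -0.1427], [0.0, 0.0, 0.0, 1.0]]}
```

View pics/scene0.png

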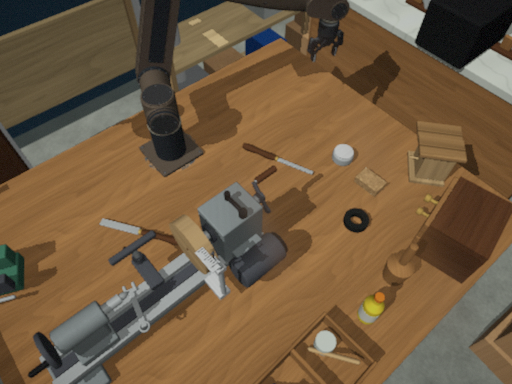

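View pics/side0.png

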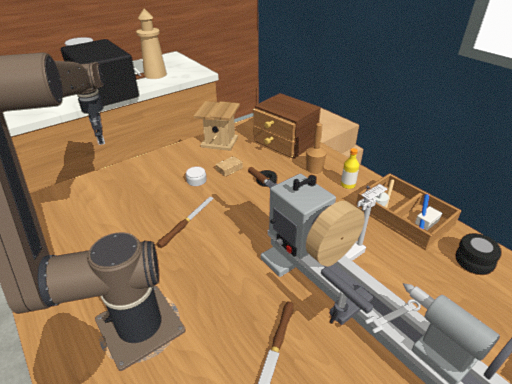

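The scene picture shows the headstock top near (230,205), the crank handle near (265,175) and the lock lever near (235,200). In the side picture the blank is at (335,230) and the gauge at (370,205). Next I'll crop closer.

```bash
python3 - <<'E'
import cv2,numpy as np
a=cv2.imread("pics/scene0.png")[160:300,170:310]; b=cv2.imread("pics/side0.png")[160:280,250:400]
a=cv2.resize(a,(560,560),interpolation=cv2.INTER_CUBIC); b=cv2.resize(b,(750,600),interpolation=cv2.INTER_CUBIC)
cv2.imwrite("pics/ca.png",a); cv2.imwrite("pics/cb.png",b)
E
cat > h.py <<'E'
import numpy as np, cv2
from scipy.spatial.transform import Rotation as R
C={"scene":(409.4457,256.9767,187.9177,[1.0374,-.4345,1.2917],[.8651,.4036,-.1214,-.2721]),
"side":(377.9302,257.2361,192.4111,[-.0979,-.6872,.9448],[.852,-.2854,.1372,-.417])}
def ray(n,u,v):
    f,cx,cy,p,q=C[n]; d=R.from_quat(q).apply([(u-cx)/f,(v-cy)/f,1]); return np.array(p),d/np.linalg.norm(d)
def onz(n,u,v,z):
    p,d=ray(n,u,v); return p+d*(z-p[2])/d[2]
def proj(n,X):
    f,cx,cy,p,q=C[n]; c=R.from_quat(q).inv().apply(np.atleast_2d(X)-np.array(p)); return c[:,:2]/c[:,2:]*f+[cx,cy]
def tri(a,b):
    A=[];B=[]
    for p,d in (a,b):
        M=np.eye(3)-np.outer(d,d);A.append(M);B.append(M@p)
    return np.linalg.lstsq(np.vstack(A),np.hstack(B),rcond=None)[0]
E
```

```text
(no output)
```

View pics/ca.png

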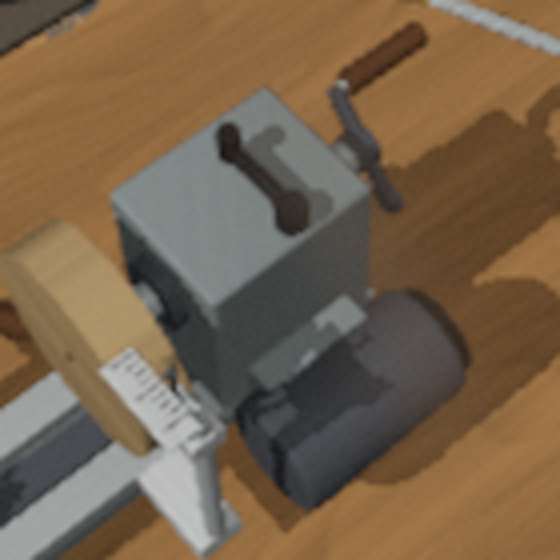

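View pics/cb.png

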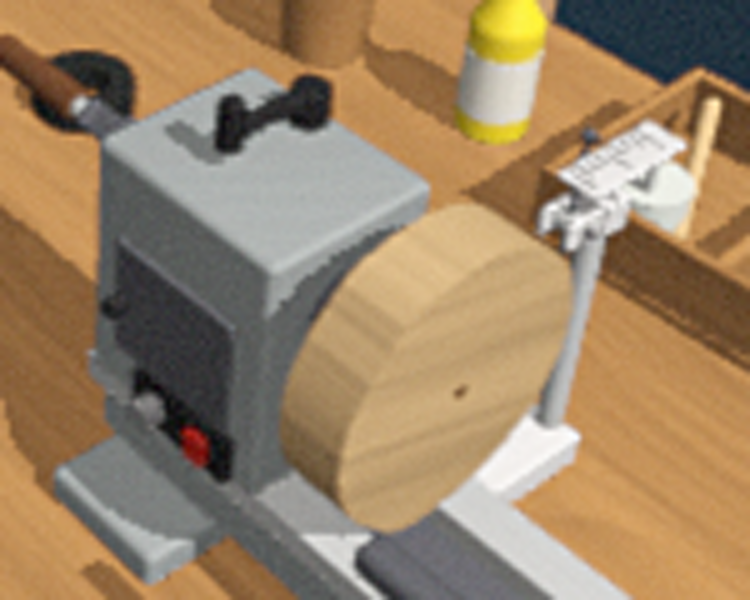

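```bash
python3 - <<'E'
from h import *
from scipy.optimize import least_squares
a=[(115,197),(265,90),(370,187),(217,307)]; L=np.array([[-62,0],[-62,150],[62,150],[62,0]])/1e3
b=[(272,272),(103,145),(260,70),(430,187)]
sc=[(170+u/4-.4,160+v/4-.4) for u,v in a]; sd=[(250+u/5-.4,160+v/5-.4) for u,v in b]
for i in range(4): print(tri(ray("scene",*sc[i]),ray("side",*sd[i])).round(4))
def W(p,X):
    c,s=np.cos(p[2]),np.sin(p[2]); X=np.atleast_2d(X); return np.c_[p[0]+c*X[:,0]-s*X[:,1],p[1]+s*X[:,0]+c*X[:,1],X[:,2]]
T=np.c_[L,np.full(4,.285)]
for m in ("scene","side","both"):
  def f(p):
    r=[]
    if m!="side": r.append(proj("scene",W(p,T))-sc)
    if m!="scene": r.append(proj("side",W(p,T))-sd)
    return np.concatenate(r).ravel()
  r=least_squares(f,[.6,0,0.]); print(m,r.x.round(4),np.abs(r.fun).max())
p=r.x
hub=tri(ray("scene",170+292/4-.4,160+205/4),ray("side",250+315/5,160+92/5)); kn=tri(ray("scene",170+230/4,160+133/4),ray("side",250+231/5,160+105/5))
h0=tri(ray("scene",170+345/4,160+82/4),ray("scene",170+345/4,160+82/4))
c,s=np.cos(p[2]),np.sin(p[2]); Rm=np.array([[c,s],[-s,c]])
for X in(hub,kn): print(X.round(4),"lathe",(Rm@(X[:2]-p[:2])).round(4))
# handle: intersect rays w/ plane lathe y
for u,v,y in((345,82,.202),(420,35,.282)):
    o,d=ray("scene",170+u/4,160+v/4); n=np.array([-s,c,0]); q=o+d*((y-n@(o-[*p[:2],0]))/(n@d)); l=Rm@(q[:2]-p[:2]); print("handle",l.round(4),q[2].round(4), np.hypot(l[0],q[2]-.225))
print("spindle_end",W(p,[0,.185,.225]),"ptip",W(p,[.1045,-.0625,.335]),proj("scene",W(p,[[.1045,-.0625,.335],[0,.185,.225]])),proj("side",W(p,[.1045,-.0625,.335])))
E
```

```text
[ 0.456  -0.1535  0.2793]
[ 0.4523 -0.0122  0.281 ]
[ 0.5722 -0.0116  0.2847]
[ 0.5754 -0.1527  0.2801]
scene [ 0.5177 -0.1573  0.036 ] 1.9123544244880293
side [ 0.5106 -0.161  -0.0064] 1.5485131551906193
both [ 0.515  -0.1583  0.0166] 2.3856263015590002
[ 0.5593 -0.073   0.307 ] lathe [0.0457 0.0846]
[ 0.494  -0.0739  0.3261] lathe [-0.0197  0.0847]
handle [-0.0289  0.202 ] 0.2732 0.05618174629343113
handle [-0.0304  0.282 ] 0.2626 0.04835342474011328
spindle_end [[0.51196526 0.02671436 0.225     ]] ptip [[ 0.62055685 -0.21901795  0.335     ]] [[212.66016765 253.35266456]
 [258.10208557 198.13670031]] [[367.92133594 186.70234603]]
```

```bash
cat >> h.py <<'E'
P0=np.array([.5145,-.158]); YAW=.018
def L2W(x,y,z):
    c,s=np.cos(YAW),np.sin(YAW); return np.array([P0[0]+c*x-s*y,P0[1]+s*x+c*y,z])
def W2L(X):
    c,s=np.cos(YAW),np.sin(YAW); d=np.asarray(X)[:2]-P0; return np.array([c*d[0]+s*d[1],-s*d[0]+c*d[1],X[2]])
def azy(q):
    y=R.from_quat(q).apply([0,1,0]); return np.arctan2(y[1],y[0])
def rows(p,az,tgt,azt,n):
    """straight line, tool down, yaw turned evenly; prints rows in tool units"""
    d=(np.array(tgt)-p)/n; w=(az-azt)/n
    for i in range(n):
        a=az-w*i; y=np.array([np.cos(a),np.sin(a),0]); z=np.array([0,0,-1]); x=np.cross(y,z)
        print([round(float(v),2) for v in np.array([x@d,y@d,z@d])/.03], [0,0,round(float(np.degrees(w)/5),2)])
E
python3 - <<'E'
from h import *
from plant import ctrl
s=ctrl.get_state()
t=L2W(-.03,.248,.37); print(t, proj("side",[L2W(-.03,.202,.268),L2W(-.03,.282,.268)]))
rows(s["eef_pos"],azy(s["tcp_rot"]),t,YAW,18)
E
```

```text
[0.4800411  0.08941985 0.37      ] [[265.99627217 179.64303723]
 [250.14775453 168.02298951]]
[-0.82, -0.86, -0.26] [0, 0, 0.82]
[-0.88, -0.8, -0.26] [0, 0, 0.82]
[-0.93, -0.73, -0.26] [0, 0, 0.82]
[-0.98, -0.66, -0.26] [0, 0, 0.82]
[-1.03, -0.59, -0.26] [0, 0, 0.82]
[-1.07, -0.52, -0.26] [0, 0, 0.82]
[-1.1, -0.44, -0.26] [0, 0, 0.82]
[-1.13, -0.36, -0.26] [0, 0, 0.82]
[-1.15, -0.28, -0.26] [0, 0, 0.82]
[-1.17, -0.2, -0.26] [0, 0, 0.82]
[-1.18, -0.11, -0.26] [0, 0, 0.82]
[-1.18, -0.03, -0.26] [0, 0, 0.82]
[-1.18, 0.06, -0.26] [0, 0, 0.82]
[-1.18, 0.14, -0.26] [0, 0, 0.82]
[-1.16, 0.23, -0.26] [0, 0, 0.82]
[-1.14, 0.31, -0.26] [0, 0, 0.82]
[-1.12, 0.39, -0.26] [0, 0, 0.82]
[-1.09, 0.47, -0.26] [0, 0, 0.82]
```

{"method": "send_rows", "body": {"translation": [[-0.8,-0.85,-0.3],[-0.85,-0.8,-0.3],[-0.9,-0.7,-0.3],[-0.95,-0.65,-0.3],[-1,-0.6,-0.3]], "rotation": [[0,0,0.8],[0,0,0.8],[0,0,0.8],[0,0,0.8],[0,0,0.8]], "grip": [60,60,60,60,60], "squeeze": 25}}

```text
time: 0.78
eef_pos: [0.2575, 0.4979, 0.2762]
tcp_rot: [0.302, 0.953, -0.0, -0.0]
contact_force: [0.6, 0.1, -0.5]
opening: 0.701
```

{"method": "send_rows", "body": {"translation": [[-1,-0.5,-0.3],[-1,-0.45,-0.3],[-1,-0.4,-0.3],[-1,-0.3,-0.3],[-1,-0.2,-0.3]], "rotation": [[0,0,0.8],[0,0,0.8],[0,0,0.8],[0,0,0.8],[0,0,0.8]], "grip": [60,60,60,60,60]}}

```text
time: 1.4
eef_pos: [0.33, 0.3547, 0.3213]
tcp_rot: [0.463, 0.886, -0.0, -0.0]
contact_force: [0.6, -0.7, -0.0]
opening: 0.699
```

{"method": "send_rows", "body": {"translation": [[-1,-0.1,-0.3],[-1,0,-0.3],[-1,0.05,-0.3],[-1,0.1,-0.2],[-1,0.2,-0.2]], "rotation": [[0,0,0.8],[0,0,0.8],[0,0,0.8],[0,0,0.8],[0,0,0.8]], "grip": [60,60,60,60,60]}}

```text
time: 2.02
eef_pos: [0.4051, 0.224, 0.3603]
tcp_rot: [0.61, 0.793, -0.0, -0.0]
contact_force: [-0.3, 0.5, -0.5]
opening: 0.699
```

```bash
python3 - <<'E'
from h import *
from plant import ctrl
s=ctrl.get_state(); print(s["time"],s["eef_pos"],azy(s["tcp_rot"]),s["tcp_rot"],s["qpos"])
rows(s["eef_pos"],azy(s["tcp_rot"]),L2W(-.03,.248,.37),YAW,5)
E
```

```text
2.025 [0.40506581 0.2239602  0.36028981] 0.25957729762560466 [ 6.09642502e-01  7.92676483e-01 -8.20496659e-05 -8.14816838e-05] [ 2.85287815e-01 -2.70045760e-01  1.90568855e+00  3.50969604e-05
  1.50617846e+00  2.57082508e-02]
[-1.0, 0.25, -0.06] [0, 0, 0.55]
[-0.98, 0.3, -0.06] [0, 0, 0.55]
[-0.97, 0.35, -0.06] [0, 0, 0.55]
[-0.95, 0.39, -0.06] [0, 0, 0.55]
[-0.93, 0.44, -0.06] [0, 0, 0.55]
```

{"method": "send_rows", "body": {"translation": [[-1,0.25,-0.05],[-1,0.3,-0.05],[-0.95,0.35,-0.05],[-0.95,0.4,-0.05],[-0.95,0.45,-0.05]], "rotation": [[0,0,0.55],[0,0,0.55],[0,0,0.55],[0,0,0.55],[0,0,0.55]], "grip": [60,60,60,60,60]}}

```text
time: 2.65
eef_pos: [0.4811, 0.0888, 0.3675]
tcp_rot: [0.7, 0.714, -0.0, -0.0]
contact_force: [0.6, -0.6, -1.0]
opening: 0.704
```

```bash
python3 - <<'E'
from h import *
from plant import ctrl,eyes
s=ctrl.get_state(); c=eyes.read_camera("wrist")
print(s["eef_pos"],azy(s["tcp_rot"]),W2L(s["eef_pos"]))
cv2.imwrite("pics/w1.png",c["image"])
np.savez("w1.npz",p=s["eef_pos"],q=s["tcp_rot"],H=c["hand_eye"],K=c["mtx"])
E
```

```text
[0.48106127 0.08879479 0.36752762] 0.020233276835977077 [-0.02899125  0.24735668  0.36752762]
```

View pics/w1.png

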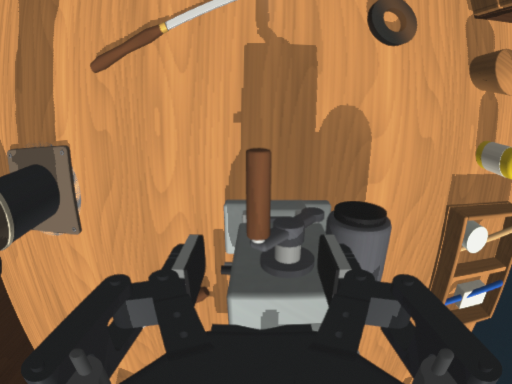

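```bash
cat >> h.py <<'E'
def wray(u,v,p,q,H,K):
    a=(u-K[0,2])/K[0,0]; b=(v-K[1,2])/K[1,1]; r=np.hypot(a,b); d=np.array([np.sin(r)*a/r,np.sin(r)*b/r,np.cos(r)])
    d=R.from_quat(q).apply(H[:3,:3]@d); o=p+R.from_quat(q).apply(H[:3,3]); return o,d
E
python3 - <<'E'
from h import *
z=np.load("w1.npz"); a=[z[k] for k in "pqHK"]
def at(u,v,h):
    o,d=wray(u,v,*a); return (W2L(o+d*(h-o[2])/d[2])*1e3).round(1)
for u,v in((247,152),(270,152),(258.5,152),(259,190),(247,236),(271,236)): print(u,v,at(u,v,.268))
for u,v in((288,215),(288,235),(318,213),(276,260)): print(u,v,at(u,v,.225),at(u,v,.2))
for u,v in((229,318),(328,318)):print("top",at(u,v,.285))
E
```

```text
247 152 [-40.6 280.6 268. ]
270 152 [-21.7 280.6 268. ]
258.5 152 [-31.2 280.6 268. ]
259 190 [-30.7 247.8 268. ]
247 236 [-41.6 204.4 268. ]
271 236 [-19.9 204.5 268. ]
288 215 [ -1.  207.8 225. ] [  1.5 197.8 200. ]
288 235 [-2.000e-01  1.848e+02  2.250e+02] [  2.4 172.8 200. ]
318 213 [ 30.5 209.8 225. ] [ 35.7 200.  200. ]
276 260 [-12.3 154.1 225. ] [-10.8 139.4 200. ]
top [-60.3 120.9 285. ]
top [ 38.5 118.9 285. ]
```

The wrist view shows the handle as a vertical bar at u 247–270, v 150–238, with the spindle hub at (288,225). This matches the lathe pose to about 1 mm (x −31 mm, so angle ≈ −0.67 rad). I'll descend and grip.

{"method": "send_rows", "body": {"translation": [[0.05,-0.07,0.9],[0.05,0,0.9],[0,0,0.9],[0,0,0.8],[0,0,0.6]], "rotation": [[0,0,0],[0,0,0],[0,0,0],[0,0,0],[0,0,0]], "grip": [50,50,50,50,50]}}

```text
time: 3.32
eef_pos: [0.4781, 0.0929, 0.2433]
tcp_rot: [0.699, 0.715, -0.001, -0.001]
contact_force: [0.5, -0.2, -0.5]
opening: 0.588
```

{"method": "send_rows", "body": {"translation": [[0,0,0],[0,0,0],[0,0,0],[0,0,0],[0,0,0]], "rotation": [[0,0,0],[0,0,0],[0,0,0],[0,0,0],[0,0,0]], "grip": [30,22,18,18,18], "squeeze": 25}}

```text
time: 3.95
eef_pos: [0.4788, 0.0927, 0.2458]
tcp_rot: [0.699, 0.715, 0.0, 0.0]
contact_force: [-3.7, 0.3, 3.9]
opening: 0.248
```

```bash
cat > st.py <<'E'
from h import *
from plant import ctrl,eyes
import sys
s=ctrl.get_state(); l=W2L(s["eef_pos"]); g=l+[0,0,.019]
th=np.arctan2(g[0],g[2]-.225); c,si=np.cos(YAW),np.sin(YAW); F=s["contact_force"]; f=np.array([c*F[0]+si*F[1],-si*F[0]+c*F[1],F[2]])
print("t %.2f"%s["time"],"lathe",(l*1e3).round(1),"r %.1f th %.3f"%(np.hypot(g[0],g[2]-.225)*1e3,th),"Ftan %.1f Frad %.1f Fy %.1f"%(f@[np.cos(th),0,-np.sin(th)],f@[np.sin(th),0,np.cos(th)],f[1]),"open %.3f"%s["opening"])
if len(sys.argv)>1:
    im=eyes.read_camera("side")["image"]; cv2.imwrite(f"pics/s_{sys.argv[1]}.png",im)
    p=im[179:196,356:380].astype(int); 
    m=(p.max(2)<110); m=(p[:,:,2]-p[:,:,0]<12)&(p.sum(2)<330); ys,xs=np.nonzero(m); print("tip blob",len(xs),xs.mean()+356 if len(xs) else 0,ys.mean()+179 if len(xs) else 0)
E
python3 st.py a; python3 - <<'E'
import cv2; im=cv2.imread("pics/s_a.png")[182:192,362:374].astype(int)
print(im.sum(2)); print(im[:,:,2]-im[:,:,0])
E
```

```text
t 3.95 lathe [-31.2 251.3 245.8] r 50.5 th -0.665 Ftan -0.5 Frad 5.3 Fy 0.4 open 0.248
tip blob 4 367.25 187.0
[[460 460 459 456 448 434 415 326 296 296 294 297]
 [467 471 479 472 416 313 310 289 299 292 286 310]
 [468 472 472 437 338 305 322 308 304 336 378 445]
 [462 427 343 323 302 300 332 321 335 423 462 464]
 [340 316 311 299 288 317 381 387 432 440 436 375]
 [314 292 305 290 231 254 310 324 423 389 423 543]
 [309 306 301 298 282 196 206 247 340 463 610 707]
 [294 327 380 424 321 270 367 437 521 602 636 662]
 [336 417 442 416 280 384 520 637 705 675 682 600]
 [427 452 428 395 486 613 679 588 657 671 593 637]]
[[111 112 115 112 111 108 103  86  79  78  82  79]
 [114 111 112 115 113  94  88  82  82  82  83  88]
 [111 112 111 111  92  81  82  85  80  88 104 110]
 [110 108  92  95  76  40  53  84  89 107 110 117]
 [ 88  87  82  79  39 -10   0  62 105 119 109  92]
 [ 82  92  85  76  37 -16 -15  27  72  99  69  33]
 [ 76  83  86  79  69   7  25  44  66  55   9  -2]
 [ 85  88 104 108  82  37  80  67  33  20   2   2]
 [ 88 108 116 111  28  11  35  19   3   2   4   5]
 [113 116 113  61   0   3   3   6   4   4   4   5]]
```

```bash
python3 - <<'E'
from h import *
print(proj("side",[L2W(x,-.0625,.335) for x in(.1045,.1017,.0987)]),proj("scene",[L2W(x,-.0625,.335) for x in(.1045,.1017,.0987)]))
th=-.68
for i in range(64):
    a=th+i*.1;b=a+.1
    print(round(b,2),[0,round(50/30*(np.sin(b)-np.sin(a)),2),round(-50/30*(np.cos(b)-np.cos(a)),2)],end=" ; " if i%3<2 else "\n")
E
```

```text
[[367.68995773 186.69017803]
 [367.01066711 187.08191322]
 [366.28083061 187.50279735]] [[212.68385972 253.13588418]
 [212.01350969 252.38093894]
 [211.29695672 251.57396016]]
-0.58 [0, np.float64(0.13), np.float64(-0.1)] ; -0.48 [0, np.float64(0.14), np.float64(-0.08)] ; -0.38 [0, np.float64(0.15), np.float64(-0.07)]
-0.28 [0, np.float64(0.16), np.float64(-0.05)] ; -0.18 [0, np.float64(0.16), np.float64(-0.04)] ; -0.08 [0, np.float64(0.17), np.float64(-0.02)]
0.02 [0, np.float64(0.17), np.float64(-0.0)] ; 0.12 [0, np.float64(0.17), np.float64(0.01)] ; 0.22 [0, np.float64(0.16), np.float64(0.03)]
0.32 [0, np.float64(0.16), np.float64(0.04)] ; 0.42 [0, np.float64(0.16), np.float64(0.06)] ; 0.52 [0, np.float64(0.15), np.float64(0.08)]
0.62 [0, np.float64(0.14), np.float64(0.09)] ; 0.72 [0, np.float64(0.13), np.float64(0.1)] ; 0.82 [0, np.float64(0.12), np.float64(0.12)]
0.92 [0, np.float64(0.11), np.float64(0.13)] ; 1.02 [0, np.float64(0.09), np.float64(0.14)] ; 1.12 [0, np.float64(0.08), np.float64(0.15)]
1.22 [0, np.float64(0.06), np.float64(0.15)] ; 1.32 [0, np.float64(0.05), np.flo
[... 1401 characters left out ...]
float64(-0.07), np.float64(-0.15)] ; 4.42 [0, np.float64(-0.06), np.float64(-0.16)]
4.52 [0, np.float64(-0.04), np.float64(-0.16)] ; 4.62 [0, np.float64(-0.02), np.float64(-0.16)] ; 4.72 [0, np.float64(-0.01), np.float64(-0.17)]
4.82 [0, np.float64(0.01), np.float64(-0.17)] ; 4.92 [0, np.float64(0.03), np.float64(-0.16)] ; 5.02 [0, np.float64(0.04), np.float64(-0.16)]
5.12 [0, np.float64(0.06), np.float64(-0.16)] ; 5.22 [0, np.float64(0.07), np.float64(-0.15)] ; 5.32 [0, np.float64(0.09), np.float64(-0.14)]
5.42 [0, np.float64(0.1), np.float64(-0.13)] ; 5.52 [0, np.float64(0.11), np.float64(-0.12)] ; 5.62 [0, np.float64(0.13), np.float64(-0.11)]
5.72 [0, np.float64(0.14), np.float64(-0.1)] ;
```

{"method": "send_rows", "body": {"translation": [[0,0.13,-0.1],[0,0.14,-0.08],[0,0.15,-0.07]], "rotation": [[0,0,0],[0,0,0],[0,0,0]], "grip": [18,18,18]}}

```text
time: 4.38
eef_pos: [0.4914, 0.0929, 0.2531]
tcp_rot: [0.699, 0.715, -0.0, 0.0]
contact_force: [-4.1, 0.5, 3.8]
opening: 0.249
```

{"method": "send_rows", "body": {"translation": [[0,0.16,-0.05],[0,0.16,-0.04],[0,0.17,-0.02]], "rotation": [[0,0,0],[0,0,0],[0,0,0]], "grip": [18,18,18]}}

```text
time: 4.75
eef_pos: [0.507, 0.0931, 0.2565]
tcp_rot: [0.699, 0.715, 0.001, 0.001]
contact_force: [-2.5, -0.6, 5.0]
opening: 0.246
```

{"method": "send_rows", "body": {"translation": [[0,0.17,0],[0,0.17,0.01],[0,0.16,0.03]], "rotation": [[0,0,0],[0,0,0],[0,0,0]], "grip": [18,18,18]}}

```text
time: 5.12
eef_pos: [0.5222, 0.0934, 0.2551]
tcp_rot: [0.699, 0.715, 0.001, 0.001]
contact_force: [-1.7, -0.7, 4.8]
opening: 0.248
```

```bash
python3 st.py b; python3 - <<'E'
import cv2
for k in "ab":
  im=cv2.imread(f"pics/s_{k}.png")[183:190,363:373].astype(int)
  print(im[:,:,2]-im[:,:,0])
E
```

```text
t 5.12 lathe [ 12.2 251.2 255.1] r 50.6 th 0.244 Ftan -2.9 Frad 4.3 Fy -0.7 open 0.248
tip blob 4 367.25 187.0
[[111 112 115 113  94  88  82  82  82  83]
 [112 111 111  92  81  82  85  80  88 104]
 [108  92  95  76  40  53  84  89 107 110]
 [ 87  82  79  39 -10   0  62 105 119 109]
 [ 92  85  76  37 -16 -15  27  72  99  69]
 [ 83  86  79  69   7  25  44  66  55   9]
 [ 88 104 108  82  37  80  67  33  20   2]]
[[113 113 118 110  88  86  77  80  80  80]
 [113 110 112  96  80  86  85  82  88 101]
 [108  97  93  77  46  56  76  93 106 110]
 [ 82  83  82  38 -11  -1  57 103 118 115]
 [ 87  86  74  33 -17 -12  30  75  97  68]
 [ 85  84  85  71   6  19  43  68  58   8]
 [ 87 105 109  83  35  81  67  34  20   2]]
```

{"method": "send_rows", "body": {"translation": [[0,0.16,0],[0,0.16,0.06],[0,0.15,0.08]], "rotation": [[0,0,0],[0,0,0],[0,0,0]], "grip": [18,18,18]}}

```text
time: 5.55
eef_pos: [0.5353, 0.0936, 0.2497]
tcp_rot: [0.699, 0.715, -0.0, 0.0]
contact_force: [-1.8, -2.5, 2.6]
opening: 0.248
```

{"method": "send_rows", "body": {"translation": [[0,0.14,0.09],[0,0.13,0.1],[0,0.12,0.12]], "rotation": [[0,0,0],[0,0,0],[0,0,0]], "grip": [18,18,18]}}

```text
time: 5.92
eef_pos: [0.5468, 0.0938, 0.2404]
tcp_rot: [0.699, 0.715, -0.001, 0.0]
contact_force: [-1.3, -4.0, 1.7]
opening: 0.248
```

{"method": "send_rows", "body": {"translation": [[0,0.11,0.13],[0,0.09,0.14],[0,0.08,0.15]], "rotation": [[0,0,0],[0,0,0],[0,0,0]], "grip": [18,18,18]}}

```text
time: 6.3
eef_pos: [0.5551, 0.0939, 0.2279]
tcp_rot: [0.699, 0.715, -0.001, 0.0]
contact_force: [-3.3, -4.7, 1.4]
opening: 0.251
```

```bash
cat >> st.py <<'E'
    q=im[185:188,362:372].astype(float); w=np.clip(70-(q[:,:,2]-q[:,:,0]),0,None); print("tip u %.2f"%((w*np.arange(362,372)).sum()/w.sum()), (q[:,:,2]-q[:,:,0]).astype(int).tolist())
E
python3 st.py c
```

```text
t 6.30 lathe [ 45.2 251.1 227.9] r 50.2 th 1.120 Ftan -2.7 Frad -2.4 Fy -4.6 open 0.251
tip blob 4 367.25 187.0
tip u 367.45 [[108, 110, 93, 90, 73, 38, 57, 80, 95, 108], [87, 85, 89, 82, 43, -16, 1, 58, 104, 117], [84, 85, 84, 76, 39, -16, -15, 27, 73, 103]]
```

{"method": "send_rows", "body": {"translation": [[-0.04,0.06,0.15],[0,0.05,0.16],[0,0.03,0.16]], "rotation": [[0,0,0],[0,0,0],[0,0,0]], "grip": [18,18,18]}}

```text
time: 6.72
eef_pos: [0.5593, 0.094, 0.214]
tcp_rot: [0.699, 0.715, 0.0, -0.001]
contact_force: [-3.0, 0.1, 2.0]
opening: 0.249
```

{"method": "send_rows", "body": {"translation": [[0,0.02,0.17],[0,0,0.17],[0,-0.02,0.17]], "rotation": [[0,0,0],[0,0,0],[0,0,0]], "grip": [18,18,18]}}

```text
time: 7.1
eef_pos: [0.5592, 0.0939, 0.1985]
tcp_rot: [0.699, 0.715, 0.0, -0.001]
contact_force: [-2.8, 2.4, 3.0]
opening: 0.248
```

{"method": "send_rows", "body": {"translation": [[0,-0.03,0.16],[0,-0.05,0.16],[0,-0.06,0.15]], "rotation": [[0,0,0],[0,0,0],[0,0,0]], "grip": [18,18,18]}}

```text
time: 7.48
eef_pos: [0.555, 0.0938, 0.185]
tcp_rot: [0.699, 0.715, 0.0, -0.001]
contact_force: [-5.2, 3.8, 5.6]
opening: 0.248
```

```bash
python3 st.py d
```

```text
t 7.47 lathe [ 45. 251. 185.] r 49.7 th 2.006 Ftan -2.9 Frad -7.0 Fy 3.9 open 0.248
tip blob 4 367.25 187.0
tip u 367.44 [[109, 108, 92, 90, 75, 40, 59, 81, 92, 109], [90, 86, 84, 80, 43, -13, -2, 62, 103, 118], [82, 85, 84, 78, 35, -16, -18, 26, 72, 101]]
```

{"method": "send_rows", "body": {"translation": [[0.02,-0.13,0.13],[0,-0.09,0.14],[0,-0.11,0.13]], "rotation": [[0,0,0],[0,0,0],[0,0,0]], "grip": [18,18,18]}}

```text
time: 7.9
eef_pos: [0.5466, 0.0937, 0.1729]
tcp_rot: [0.699, 0.715, 0.002, 0.001]
contact_force: [3.5, 4.2, -0.6]
opening: 0.245
```

{"method": "send_rows", "body": {"translation": [[0,-0.12,0.12],[0,-0.13,0.1],[0,-0.14,0.09]], "rotation": [[0,0,0],[0,0,0],[0,0,0]], "grip": [18,18,18]}}

```text
time: 8.28
eef_pos: [0.5343, 0.0935, 0.1631]
tcp_rot: [0.699, 0.715, 0.001, 0.001]
contact_force: [2.6, 4.1, -0.2]
opening: 0.251
```

{"method": "send_rows", "body": {"translation": [[0,-0.15,0.08],[0,-0.16,0.06],[0,-0.16,0.04]], "rotation": [[0,0,0],[0,0,0],[0,0,0]], "grip": [18,18,18]}}

```text
time: 8.65
eef_pos: [0.5196, 0.0933, 0.1577]
tcp_rot: [0.699, 0.715, 0.001, 0.0]
contact_force: [2.4, 4.7, 0.4]
opening: 0.245
```

```bash
python3 st.py e
```

```text
t 8.65 lathe [  9.6 251.1 157.7] r 49.3 th 2.945 Ftan -2.5 Frad 0.0 Fy 4.7 open 0.245
tip blob 4 367.25 187.0
tip u 367.44 [[109, 108, 98, 92, 76, 46, 58, 81, 96, 106], [91, 88, 83, 79, 41, -12, -2, 57, 108, 116], [79, 87, 85, 76, 36, -17, -11, 29, 71, 99]]
```

{"method": "send_rows", "body": {"translation": [[0.02,-0.16,0.03],[0,-0.17,0.01]], "rotation": [[0,0,0],[0,0,0]], "grip": [18,18]}}

```text
time: 8.95
eef_pos: [0.5095, 0.0931, 0.1567]
tcp_rot: [0.699, 0.715, 0.0, 0.0]
contact_force: [2.6, 3.0, 1.1]
opening: 0.248
```

{"method": "send_rows", "body": {"translation": [[0,-0.17,0],[0,-0.17,-0.02]], "rotation": [[0,0,0],[0,0,0]], "grip": [18,18]}}

```text
time: 9.2
eef_pos: [0.4993, 0.093, 0.1578]
tcp_rot: [0.699, 0.715, 0.0, 0.0]
contact_force: [2.2, 2.6, 1.4]
opening: 0.246
```

{"method": "send_rows", "body": {"translation": [[0,-0.16,-0.04],[0,-0.16,-0.05]], "rotation": [[0,0,0],[0,0,0]], "grip": [18,18]}}

```text
time: 9.45
eef_pos: [0.4904, 0.0929, 0.1606]
tcp_rot: [0.699, 0.715, 0.001, 0.001]
contact_force: [5.7, 2.5, -1.1]
opening: 0.246
```

```bash
python3 st.py f
```

```text
t 9.45 lathe [-19.5 251.2 160.6] r 49.4 th -2.735 Ftan -5.7 Frad -1.3 Fy 2.4 open 0.246
tip blob 3 366.3333333333333 187.66666666666666
tip u 366.63 [[112, 110, 92, 91, 77, 71, 87, 89, 93, 108], [88, 85, 88, 65, 8, -1, 52, 98, 113, 115], [79, 88, 80, 49, -10, -16, 34, 92, 115, 99]]
```

{"method": "send_rows", "body": {"translation": [[0,-0.09,-0.04]], "rotation": [[0,0,0]], "grip": [18]}}

```text
time: 9.62
eef_pos: [0.4878, 0.0928, 0.1618]
tcp_rot: [0.699, 0.715, 0.001, 0.001]
contact_force: [5.6, 3.3, 0.1]
opening: 0.246
```

{"method": "send_rows", "body": {"translation": [[0,-0.09,-0.05]], "rotation": [[0,0,0]], "grip": [18]}}

```text
time: 9.75
eef_pos: [0.4849, 0.0928, 0.1633]
tcp_rot: [0.699, 0.715, 0.001, 0.001]
contact_force: [4.6, 2.0, -0.7]
opening: 0.242
```

{"method": "send_rows", "body": {"translation": [[0,-0.09,-0.05]], "rotation": [[0,0,0]], "grip": [18]}}

```text
time: 9.88
eef_pos: [0.4822, 0.0927, 0.165]
tcp_rot: [0.699, 0.715, 0.001, 0.001]
contact_force: [4.2, 2.7, 0.6]
opening: 0.244
```

```bash
python3 st.py g
```

```text
t 9.88 lathe [-27.7 251.3 165. ] r 49.5 th -2.547 Ftan -3.2 Frad -2.8 Fy 2.6 open 0.244
tip blob 4 366.0 188.0
tip u 365.95 [[111, 106, 93, 90, 81, 91, 89, 84, 93, 107], [95, 85, 81, 54, 37, 59, 91, 102, 108, 117], [85, 89, 68, 10, -14, 13, 82, 116, 116, 100]]
```

{"method": "send_rows", "body": {"translation": [[0,-0.08,-0.06]], "rotation": [[0,0,0]], "grip": [18]}}

```text
time: 10.05
eef_pos: [0.4797, 0.0927, 0.1667]
tcp_rot: [0.699, 0.715, 0.001, 0.0]
contact_force: [3.2, 2.8, 1.7]
opening: 0.248
```

{"method": "send_rows", "body": {"translation": [[0,-0.08,-0.06]], "rotation": [[0,0,0]], "grip": [18]}}

```text
time: 10.18
eef_pos: [0.4772, 0.0927, 0.1687]
tcp_rot: [0.699, 0.715, 0.001, 0.0]
contact_force: [3.2, 3.3, 2.6]
opening: 0.252
```

{"method": "send_rows", "body": {"translation": [[0,-0.08,-0.06]], "rotation": [[0,0,0]], "grip": [18]}}

```text
time: 10.3
eef_pos: [0.475, 0.0926, 0.1707]
tcp_rot: [0.699, 0.715, 0.001, 0.001]
contact_force: [3.8, 3.4, 3.0]
opening: 0.249
```

{"method": "send_rows", "body": {"translation": [[0,-0.07,-0.07]], "rotation": [[0,0,0]], "grip": [18]}}

```text
time: 10.42
eef_pos: [0.4729, 0.0926, 0.1729]
tcp_rot: [0.699, 0.715, 0.001, 0.001]
contact_force: [4.5, 3.4, 4.2]
opening: 0.253
```

```bash
python3 st.py i
```

```text
t 10.43 lathe [-37.1 251.3 172.9] r 49.7 th -2.300 Ftan 0.1 Frad -6.2 Fy 3.4 open 0.253
tip blob 5 366.8 187.2
tip u 367.02 [[110, 107, 97, 89, 74, 56, 77, 89, 89, 108], [90, 81, 84, 69, 9, -6, 30, 91, 118, 114], [83, 85, 86, 69, -3, -19, 7, 48, 112, 104]]
```

{"method": "send_rows", "body": {"translation": [[0,0.07,0.07],[0,0.08,0.06],[0,0.08,0.06],[0,0.08,0.06],[0,0,0]], "rotation": [[0,0,0],[0,0,0],[0,0,0],[0,0,0],[0,0,0]], "grip": [18,18,18,18,18]}}

```text
time: 11.1
eef_pos: [0.4819, 0.0927, 0.1651]
tcp_rot: [0.699, 0.715, 0.0, 0.0]
contact_force: [2.9, 4.1, 4.8]
opening: 0.251
```

```bash
python3 st.py j
```

```text
t 11.10 lathe [-28.1 251.3 165.1] r 49.6 th -2.540 Ftan 0.3 Frad -5.6 Fy 4.0 open 0.251
tip blob 4 366.0 188.0
tip u 365.95 [[110, 107, 93, 87, 84, 89, 89, 84, 89, 106], [91, 88, 80, 52, 38, 60, 89, 107, 110, 114], [84, 85, 72, 11, -15, 15, 80, 112, 116, 98]]
```

{"method": "send_rows", "body": {"translation": [[0,-0.08,-0.06],[0,-0.08,-0.06],[0,-0.08,-0.06],[0,0,0]], "rotation": [[0,0,0],[0,0,0],[0,0,0],[0,0,0]], "grip": [18,18,18,18]}}

```text
time: 11.65
eef_pos: [0.4749, 0.0926, 0.1708]
tcp_rot: [0.699, 0.715, 0.001, 0.0]
contact_force: [2.9, 2.9, 7.2]
opening: 0.245
```

```bash
python3 st.py k
```

```text
t 11.65 lathe [-35.1 251.3 170.8] r 49.7 th -2.358 Ftan 3.0 Frad -7.2 Fy 2.9 open 0.245
tip blob 4 366.25 187.25
tip u 366.61 [[112, 112, 98, 86, 80, 76, 86, 86, 96, 107], [86, 86, 85, 61, 8, -3, 53, 96, 112, 114], [80, 84, 77, 46, -15, -15, 30, 95, 114, 103]]
```

{"method": "send_rows", "body": {"translation": [[0,0.08,0.06],[0,0.08,0.06],[0,0.08,0.06],[0,0,0]], "rotation": [[0,0,0],[0,0,0],[0,0,0],[0,0,0]], "grip": [18,18,18,18]}}

```text
time: 12.2
eef_pos: [0.482, 0.0927, 0.165]
tcp_rot: [0.699, 0.715, 0.0, 0.0]
contact_force: [3.0, 3.9, 5.0]
opening: 0.247
```

{"method": "send_rows", "body": {"translation": [[0,0.09,0.05],[0,0.09,0.05],[0,0.09,0.04],[0,0,0]], "rotation": [[0,0,0],[0,0,0],[0,0,0],[0,0,0]], "grip": [18,18,18,18]}}

```text
time: 12.7
eef_pos: [0.4902, 0.0928, 0.1606]
tcp_rot: [0.699, 0.715, 0.0, 0.0]
contact_force: [3.7, 3.1, 4.8]
opening: 0.246
```

```bash
python3 st.py l
```

```text
t 12.70 lathe [-19.8 251.2 160.6] r 49.5 th -2.731 Ftan -1.5 Frad -5.9 Fy 3.1 open 0.246
tip blob 3 366.3333333333333 187.66666666666666
tip u 366.52 [[111, 110, 91, 92, 74, 72, 85, 87, 93, 106], [90, 91, 84, 59, 6, -2, 53, 99, 110, 117], [80, 87, 76, 31, -18, -14, 33, 94, 112, 100]]
```

{"method": "send_rows", "body": {"translation": [[0,-0.09,-0.04],[0,-0.09,-0.05],[0,-0.09,-0.05],[0,0.03,-0.04],[0,0,0]], "rotation": [[0,0,0],[0,0,0],[0,0,0],[0,0,0],[0,0,0]], "grip": [18,18,18,18,18]}}

```text
time: 13.38
eef_pos: [0.482, 0.0927, 0.1651]
tcp_rot: [0.699, 0.715, -0.001, -0.001]
contact_force: [3.1, 2.0, 2.6]
opening: 0.245
```

```bash
python3 st.py m
```

```text
t 13.38 lathe [-28.  251.3 165.1] r 49.6 th -2.542 Ftan -1.1 Frad -3.9 Fy 2.0 open 0.245
tip blob 5 365.8 188.0
tip u 365.96 [[113, 110, 94, 91, 84, 87, 86, 83, 89, 106], [92, 89, 79, 51, 37, 56, 91, 103, 112, 114], [87, 81, 76, 7, -13, 14, 85, 114, 116, 96]]
```

{"method": "send_rows", "body": {"translation": [[0,0.03,-0.02],[0,0,0],[0,0,0],[0,0,0],[0,0,0]], "rotation": [[0,0,0],[0,0,0],[0,0,0],[0,0,0],[0,0,0]], "grip": [18,23,26,36,46]}}

```text
time: 14.05
eef_pos: [0.4834, 0.0926, 0.1662]
tcp_rot: [0.699, 0.715, -0.0, -0.0]
contact_force: [0.2, 0.9, 0.8]
opening: 0.538
```

```bash
python3 st.py n
```

```text
t 14.05 lathe [-26.6 251.1 166.2] r 47.9 th -2.553 Ftan 0.2 Frad -0.8 Fy 0.9 open 0.538
tip blob 4 366.0 188.0
tip u 365.95 [[112, 108, 92, 92, 85, 85, 86, 82, 92, 109], [88, 90, 85, 52, 36, 58, 92, 108, 109, 112], [88, 89, 73, 6, -15, 13, 81, 116, 116, 102]]
```

{"method": "send_rows", "body": {"translation": [[0,0,-0.5],[0,0,-1],[0,0,-1],[0,0,-1],[0,0,-1]], "rotation": [[0,0,0],[0,0,0],[0,0,0],[0,0,0],[0,0,0]], "grip": [46,46,46,46,46]}}

```text
time: 14.72
eef_pos: [0.4836, 0.0928, 0.3036]
tcp_rot: [0.699, 0.715, 0.001, 0.001]
contact_force: [-0.1, 0.0, 0.1]
opening: 0.538
```

{"method": "send_rows", "body": {"translation": [[0,0,-1],[0,0,-1],[0,0,-1],[0,0,-0.5],[0,0,0]], "rotation": [[0,0,0],[0,0,0],[0,0,0],[0,0,0],[0,0,0]], "grip": [46,46,46,46,46]}}

```text
time: 15.35
eef_pos: [0.4837, 0.0928, 0.4078]
tcp_rot: [0.699, 0.715, 0.001, 0.001]
contact_force: [-0.4, 0.1, -1.2]
opening: 0.539
```

```bash
python3 st.py o; python3 - <<'E'
from h import *
from plant import ctrl,eyes
s=ctrl.get_state(); c=eyes.read_camera("wrist"); print(s["qpos"].round(3),azy(s["tcp_rot"]))
cv2.imwrite("pics/w2.png",c["image"])
np.savez("w2.npz",p=s["eef_pos"],q=s["tcp_rot"],H=c["hand_eye"],K=c["mtx"])
E
```

```text
t 15.35 lathe [-26.2 251.3 407.8] r 203.5 th -0.129 Ftan -0.5 Frad -1.1 Fy 0.1 open 0.539
tip blob 4 366.0 188.0
tip u 365.95 [[108, 109, 96, 88, 86, 86, 92, 80, 87, 110], [89, 90, 82, 51, 36, 59, 88, 107, 110, 117], [86, 85, 74, 9, -15, 14, 81, 112, 117, 100]]
[-0.017 -0.207  1.774 -0.     1.574 -0.039] 0.021827313465641845
```

View pics/w2.png

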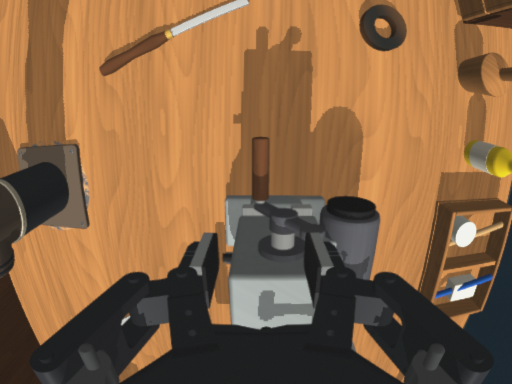

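The crank stays at the crest after letting go: the tip is still at u 365.95 and the handle lies at (260,165) in the wrist view. The lever is hidden by the gripper, so I'll move over the hub turned 90°.

```bash
python3 - <<'E'
from h import *
from plant import ctrl
s=ctrl.get_state()
rows(s["eef_pos"],azy(s["tcp_rot"]),L2W(.03,.085,.40),YAW+np.pi/2,18)
E
```

```text
[-0.31, 0.1, 0.01] [0, 0, -1.0]
[-0.32, 0.08, 0.01] [0, 0, -1.0]
[-0.32, 0.05, 0.01] [0, 0, -1.0]
[-0.32, 0.02, 0.01] [0, 0, -1.0]
[-0.33, -0.01, 0.01] [0, 0, -1.0]
[-0.32, -0.04, 0.01] [0, 0, -1.0]
[-0.32, -0.06, 0.01] [0, 0, -1.0]
[-0.31, -0.09, 0.01] [0, 0, -1.0]
[-0.3, -0.12, 0.01] [0, 0, -1.0]
[-0.29, -0.14, 0.01] [0, 0, -1.0]
[-0.28, -0.17, 0.01] [0, 0, -1.0]
[-0.26, -0.19, 0.01] [0, 0, -1.0]
[-0.24, -0.21, 0.01] [0, 0, -1.0]
[-0.23, -0.23, 0.01] [0, 0, -1.0]
[-0.2, -0.25, 0.01] [0, 0, -1.0]
[-0.18, -0.27, 0.01] [0, 0, -1.0]
[-0.16, -0.29, 0.01] [0, 0, -1.0]
[-0.13, -0.3, 0.01] [0, 0, -1.0]
```

{"method": "send_rows", "body": {"translation": [[-0.3,0.1,0],[-0.3,0.08,0],[-0.3,0.05,0],[-0.3,0.02,0],[-0.35,0,0]], "rotation": [[0,0,-1],[0,0,-1],[0,0,-1],[0,0,-1],[0,0,-1]], "grip": [46,46,46,46,46]}}

```text
time: 16.08
eef_pos: [0.4997, 0.0481, 0.4041]
tcp_rot: [0.527, 0.85, -0.001, -0.002]
contact_force: [0.2, 0.1, -0.7]
opening: 0.535
```

{"method": "send_rows", "body": {"translation": [[-0.35,-0.05,0],[-0.35,-0.05,0],[-0.3,-0.1,0],[-0.3,-0.1,0],[-0.3,-0.15,0]], "rotation": [[0,0,-1],[0,0,-1],[0,0,-1],[0,0,-1],[0,0,-1]], "grip": [46,46,46,46,46]}}

```text
time: 16.7
eef_pos: [0.5172, 0.0011, 0.4041]
tcp_rot: [0.33, 0.944, -0.0, -0.002]
contact_force: [-0.2, -0.0, 0.7]
opening: 0.536
```

{"method": "send_rows", "body": {"translation": [[-0.3,-0.15,0],[-0.25,-0.2,0],[-0.25,-0.2,0],[-0.2,-0.25,0],[-0.2,-0.25,0]], "rotation": [[0,0,-1],[0,0,-1],[0,0,-1],[0,0,-1],[0,0,-1]], "grip": [46,46,46,46,46]}}

```text
time: 17.32
eef_pos: [0.5337, -0.0444, 0.404]
tcp_rot: [0.118, 0.993, 0.0, -0.002]
contact_force: [-0.4, 0.6, -0.6]
opening: 0.54
```

{"method": "send_rows", "body": {"translation": [[-0.2,-0.25,0],[-0.15,-0.3,0],[-0.15,-0.3,0],[0,0,0]], "rotation": [[0,0,-1],[0,0,-1],[0,0,-1],[0,0,0]], "grip": [46,46,46,46]}}

```text
time: 17.82
eef_pos: [0.5448, -0.0721, 0.4041]
tcp_rot: [-0.01, 1.0, 0.001, -0.002]
contact_force: [-0.1, 0.2, -0.5]
opening: 0.537
```

```bash
python3 st.py q; python3 - <<'E'
from h import *
from plant import ctrl,eyes
s=ctrl.get_state(); c=eyes.read_camera("wrist"); print(s["qpos"].round(3),azy(s["tcp_rot"]))
cv2.imwrite("pics/w3.png",c["image"])
np.savez("w3.npz",p=s["eef_pos"],q=s["tcp_rot"],H=c["hand_eye"],K=c["mtx"])
E
```

```text
t 17.82 lathe [ 31.9  85.4 404.1] r 200.7 th 0.160 Ftan -0.1 Frad -0.5 Fy 0.2 open 0.537
tip blob 4 366.0 188.0
tip u 365.96 [[111, 107, 92, 89, 82, 88, 92, 84, 92, 109], [89, 89, 79, 53, 41, 60, 88, 105, 113, 118], [84, 85, 72, 7, -9, 11, 86, 109, 114, 103]]
[-0.316 -0.071  1.655  0.     1.56  -1.906] 1.5906788833296337
```

View pics/w3.png

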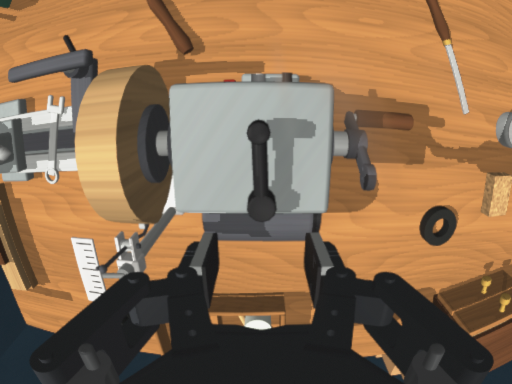

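```bash
python3 - <<'E'
from h import *
z=np.load("w3.npz"); a=[z[k] for k in "pqHK"]
im=cv2.imread("pics/w3.png"); g=cv2.cvtColor(im,cv2.COLOR_BGR2GRAY)[110:225,235:290]; m=g<75
for r in range(0,115,4):
    xs=np.nonzero(m[r])[0]; print(r+110,(xs.min()+235,xs.max()+235,len(xs)) if len(xs) else None,end=" ")
def at(u,v,h):
    o,d=wray(u,v,*a); return (W2L(o+d*(h-o[2])/d[2])*1e3).round(1)
print()
print("knob",at(258,131,.331),"hub",at(261,207,.311))
for u,v in((170,86),(332,86),(331,212),(172,213)): print(at(u,v,.285))
E
```

```text
110 None 114 None 118 None 122 (np.int64(253), np.int64(264), 12) 126 (np.int64(249), np.int64(268), 20) 130 (np.int64(248), np.int64(269), 22) 134 (np.int64(248), np.int64(269), 22) 138 (np.int64(249), np.int64(268), 20) 142 (np.int64(252), np.int64(266), 15) 146 (np.int64(252), np.int64(266), 15) 150 (np.int64(252), np.int64(266), 15) 154 (np.int64(252), np.int64(266), 15) 158 (np.int64(253), np.int64(266), 14) 162 (np.int64(253), np.int64(266), 14) 166 (np.int64(253), np.int64(266), 14) 170 (np.int64(253), np.int64(266), 14) 174 (np.int64(253), np.int64(267), 15) 178 (np.int64(254), np.int64(267), 14) 182 (np.int64(254), np.int64(267), 14) 186 (np.int64(254), np.int64(267), 14) 190 (np.int64(254), np.int64(269), 16) 194 (np.int64(250), np.int64(273), 24) 198 (np.int64(249), np.int64(274), 26) 202 (np.int64(248), np.int64(275), 28) 206 (np.int64(248), np.int64(275), 28) 210 (np.int64(248), np.int64(275), 28) 214 (np.int64(235), np.int64(274), 36) 218 (np.int64(235), np.int64(270), 35) 222 (np.int64(235), np.int64(263), 28) 
knob [-22.1  82.7 331. ] hub [ 43.7  85.  311. ]
[-60.3   3.6 285. ]
[-59.4 147.5 285. ]
[ 58.6 152.5 285. ]
[ 60.1  -1.8 285. ]
```

The wrist view shows the hub at (261,207) and the knob at (258,131), 65.8 mm apart as specified. I'll go over the knob, lower to straddle it, then check.

{"method": "send_rows", "body": {"translation": [[0.6,-0.03,0],[0.6,-0.03,0],[0.6,-0.03,0],[0,0,0.5],[0,0,0]], "rotation": [[0,0,-0.4],[0,0,0],[0,0,0],[0,0,0],[0,0,0]], "grip": [36,36,36,36,36]}}

```text
time: 18.55
eef_pos: [0.491, -0.0764, 0.3888]
tcp_rot: [-0.028, 1.0, 0.001, -0.002]
contact_force: [0.5, 0.2, 0.3]
opening: 0.423
```

```bash
python3 - <<'E'
from h import *
from plant import ctrl
s=ctrl.get_state(); print((W2L(s["eef_pos"])*1e3).round(1),"az lathe %.3f"%(azy(s["tcp_rot"])-YAW),R.from_quat(s["tcp_rot"]).as_matrix().round(4)[:,2])
E
```

```text
[-22.1  82.  388.8] az lathe 1.609 [-0.0033  0.0015 -1.    ]
```

{"method": "send_rows", "body": {"translation": [[0,0.02,0.8],[0,0,0.8],[0,0,0.6],[0,0,0.4],[0,0,0]], "rotation": [[0,0,0],[0,0,0],[0,0,0],[0,0,0],[0,0,0]], "grip": [36,36,36,36,36]}}

```text
time: 19.18
eef_pos: [0.4911, -0.0762, 0.3122]
tcp_rot: [-0.028, 1.0, 0.0, -0.001]
contact_force: [-0.0, -0.6, 0.5]
opening: 0.422
```

{"method": "send_rows", "body": {"translation": [[0,0,0],[0,0,0],[0,0,0]], "rotation": [[0,0,0],[0,0,0],[0,0,0]], "grip": [28,22,22]}}

```text
time: 19.55
eef_pos: [0.4916, -0.0764, 0.314]
tcp_rot: [-0.028, 1.0, -0.0, 0.001]
contact_force: [0.2, 0.9, -0.9]
opening: 0.254
```

```bash
python3 st.py r
```

```text
t 19.55 lathe [-21.5  82.  314. ] r 110.1 th -0.196 Ftan 0.0 Frad -0.9 Fy 0.9 open 0.254
tip blob 4 366.0 188.0
tip u 365.95 [[111, 111, 93, 90, 80, 84, 87, 86, 89, 105], [87, 90, 80, 55, 42, 59, 93, 110, 113, 118], [85, 88, 70, 6, -14, 15, 82, 114, 114, 102]]
```

{"method": "send_rows", "body": {"translation": [[-0.005,0.155,0],[-0.005,0.155,0],[-0.005,0.155,0],[-0.005,0.155,0],[-0.005,0.155,0]], "rotation": [[0,0,0.8],[0,0,0.8],[0,0,0.8],[0,0,0.8],[0,0,0.8]], "grip": [22,22,22,22,22]}}

```text
time: 20.23
eef_pos: [0.4937, -0.0546, 0.3135]
tcp_rot: [0.147, 0.989, -0.002, -0.0]
contact_force: [-1.7, -4.4, 0.1]
opening: 0.255
```

```bash
cat > lk.py <<'E'
from h import *
from plant import ctrl
s=ctrl.get_state(); l=W2L(s["eef_pos"])*1e3; d=l[:2]-[43.7,85]; ph=np.arctan2(d[1],-d[0])
F=s["contact_force"]; q=R.from_quat(s["tcp_rot"]); f=q.inv().apply(F)
print("t %.2f"%s["time"],l.round(1),"r %.1f phi %.3f"%(np.hypot(*d),ph),"toolphi %.3f"%(np.pi/2-azy(s["tcp_rot"])+YAW),"F tool",f.round(1),"open %.3f"%s["opening"])
E
python3 lk.py
```

```text
t 20.23 [-19.  103.7 313.5] r 65.4 phi 0.291 toolphi 0.313 F tool [ 0.3 -4.6 -0.1] open 0.255
```

Good; tangential push 4.6 N. I'll keep going.

{"method": "send_rows", "body": {"translation": [[-0.005,0.155,0],[-0.005,0.155,0],[-0.005,0.155,0],[-0.005,0.155,0],[-0.005,0.155,0]], "rotation": [[0,0,0.8],[0,0,0.8],[0,0,0.8],[0,0,0.8],[0,0,0.8]], "grip": [22,22,22,22,22]}}

```text
time: 20.85
eef_pos: [0.5037, -0.0337, 0.3135]
tcp_rot: [0.317, 0.949, -0.002, -0.001]
contact_force: [-2.5, -2.3, 0.9]
opening: 0.262
```

{"method": "send_rows", "body": {"translation": [[-0.005,0.155,0],[-0.005,0.155,0],[-0.005,0.155,0],[-0.005,0.155,0],[-0.005,0.155,0]], "rotation": [[0,0,0.8],[0,0,0.8],[0,0,0.8],[0,0,0.8],[0,0,0.8]], "grip": [22,22,22,22,22]}}

```text
time: 21.48
eef_pos: [0.5202, -0.0174, 0.3134]
tcp_rot: [0.476, 0.879, -0.002, -0.001]
contact_force: [-3.6, -2.3, 1.3]
opening: 0.256
```

```bash
python3 lk.py; python3 st.py s | tail -1
```

```text
t 21.48 [  8.2 140.4 313.4] r 65.8 phi 1.002 toolphi 1.011 F tool [ 0.  -4.3 -1.3] open 0.256
tip u 365.96 [[109, 109, 93, 88, 84, 81, 87, 83, 88, 107], [91, 85, 82, 54, 40, 60, 94, 104, 110, 116], [80, 86, 71, 10, -14, 14, 80, 117, 115, 96]]
```

{"method": "send_rows", "body": {"translation": [[-0.005,0.155,0],[-0.005,0.155,0],[-0.005,0.155,0],[-0.005,0.155,0],[-0.005,0.155,0]], "rotation": [[0,0,0.8],[0,0,0.8],[0,0,0.8],[0,0,0.8],[0,0,0.8]], "grip": [22,22,22,22,22]}}

```text
time: 22.15
eef_pos: [0.5408, -0.0078, 0.3131]
tcp_rot: [0.621, 0.784, -0.002, -0.002]
contact_force: [-6.6, -1.0, 1.7]
opening: 0.256
```

{"method": "send_rows", "body": {"translation": [[0,0.1,0],[0,0.1,0]], "rotation": [[0,0,0.5],[0,0,0.5]], "grip": [22,22]}}

```text
time: 22.4
eef_pos: [0.5468, -0.0064, 0.3132]
tcp_rot: [0.655, 0.756, -0.002, -0.002]
contact_force: [-5.8, -1.4, 2.0]
opening: 0.257
```

```bash
python3 lk.py; python3 st.py u | tail -1
```

```text
t 22.40 [ 35.  151.  313.2] r 66.5 phi 1.439 toolphi 1.445 F tool [-0.6 -6.  -2. ] open 0.257
tip u 365.94 [[108, 109, 94, 91, 84, 84, 87, 84, 92, 107], [92, 86, 81, 51, 40, 60, 89, 101, 112, 115], [85, 82, 71, 5, -12, 11, 84, 111, 113, 102]]
```

{"method": "send_rows", "body": {"translation": [[0,0.1,0]], "rotation": [[0,0,0.5]], "grip": [22]}}

```text
time: 22.58
eef_pos: [0.5498, -0.0059, 0.3131]
tcp_rot: [0.671, 0.742, -0.002, -0.002]
contact_force: [-5.8, -0.3, 1.8]
opening: 0.255
```

{"method": "send_rows", "body": {"translation": [[0,0.1,0]], "rotation": [[0,0,0.5]], "grip": [22]}}

```text
time: 22.7
eef_pos: [0.5529, -0.0056, 0.3132]
tcp_rot: [0.687, 0.727, -0.001, -0.002]
contact_force: [-5.9, -0.3, 1.7]
opening: 0.254
```

```bash
python3 lk.py
```

```text
t 22.70 [ 41.1 151.7 313.2] r 66.8 phi 1.532 toolphi 1.532 F tool [ 0.  -5.9 -1.7] open 0.254
```

{"method": "send_rows", "body": {"translation": [[0,0.06,0]], "rotation": [[0,0,0.3]], "grip": [22]}}

```text
time: 22.82
eef_pos: [0.5548, -0.0054, 0.3132]
tcp_rot: [0.696, 0.718, -0.001, -0.001]
contact_force: [-4.9, -0.6, 1.2]
opening: 0.263
```

{"method": "send_rows", "body": {"translation": [[0,0.06,0]], "rotation": [[0,0,0.3]], "grip": [22]}}

```text
time: 22.95
eef_pos: [0.5566, -0.0054, 0.3132]
tcp_rot: [0.705, 0.709, -0.001, -0.001]
contact_force: [-5.5, 0.3, 1.1]
opening: 0.259
```

```bash
python3 lk.py
```

```text
t 22.95 [ 44.8 151.9 313.2] r 66.9 phi 1.587 toolphi 1.584 F tool [ 0.4 -5.5 -1.1] open 0.259
```

{"method": "send_rows", "body": {"translation": [[0,0.04,0]], "rotation": [[0,0,0.2]], "grip": [22]}}

```text
time: 23.08
eef_pos: [0.5578, -0.0053, 0.3132]
tcp_rot: [0.711, 0.703, -0.001, -0.001]
contact_force: [-5.1, -0.5, 1.9]
opening: 0.257
```

{"method": "send_rows", "body": {"translation": [[0,0.04,0]], "rotation": [[0,0,0.2]], "grip": [22]}}

```text
time: 23.2
eef_pos: [0.5584, -0.0053, 0.3132]
tcp_rot: [0.718, 0.697, -0.002, -0.002]
contact_force: [-9.0, -0.8, 2.3]
opening: 0.258
```

```bash
python3 lk.py
```

```text
t 23.20 [ 46.6 151.9 313.2] r 66.9 phi 1.614 toolphi 1.618 F tool [-1.  -9.  -2.2] open 0.258
```

{"method": "send_rows", "body": {"translation": [[0,0.04,0],[0,0,0]], "rotation": [[0,0,0],[0,0,0]], "grip": [22,22]}}

```text
time: 23.45
eef_pos: [0.5585, -0.0053, 0.3132]
tcp_rot: [0.717, 0.697, -0.003, -0.003]
contact_force: [-10.7, 0.4, 3.7]
opening: 0.256
```

```bash
python3 lk.py
```

```text
t 23.45 [ 46.8 151.9 313.2] r 67.0 phi 1.617 toolphi 1.618 F tool [  0.1 -10.7  -3.6] open 0.256
```

{"method": "send_rows", "body": {"translation": [[0,-0.06,0],[0,-0.06,0],[0,0,0],[0,0,0],[0,0,0]], "rotation": [[0,0,0],[0,0,0],[0,0,0],[0,0,0],[0,0,0]], "grip": [22,22,28,36,40]}}

```text
time: 24.08
eef_pos: [0.5581, -0.0053, 0.3132]
tcp_rot: [0.718, 0.696, 0.0, 0.0]
contact_force: [0.3, -0.4, 0.5]
opening: 0.466
```

{"method": "send_rows", "body": {"translation": [[0,0,-0.3],[0,0,-0.6],[0,0,-1],[0,0,-1],[0,0,-0.5]], "rotation": [[0,0,0],[0,0,0],[0,0,0],[0,0,0],[0,0,0]], "grip": [40,40,40,40,40]}}

```text
time: 24.7
eef_pos: [0.5584, -0.0054, 0.419]
tcp_rot: [0.718, 0.696, 0.001, 0.002]
contact_force: [0.3, 0.1, 0.2]
opening: 0.474
```

```bash
python3 lk.py; python3 st.py v
```

```text
t 24.70 [ 46.6 151.8 419. ] r 66.8 phi 1.615 toolphi 1.619 F tool [ 0.1  0.3 -0.2] open 0.474
t 24.70 lathe [ 46.6 151.8 419. ] r 218.1 th 0.216 Ftan 0.3 Frad 0.3 Fy 0.1 open 0.474
tip blob 4 366.0 188.0
tip u 365.95 [[110, 107, 94, 90, 83, 87, 87, 83, 91, 107], [88, 89, 83, 52, 38, 62, 89, 107, 108, 113], [82, 88, 74, 8, -12, 11, 84, 116, 117, 103]]
```

{"method": "send_rows", "body": {"translation": [[-0.9,0,0],[-0.9,0,0],[-0.5,0,0],[0,0,0]], "rotation": [[0,0,0],[0,0,0],[0,0,0],[0,0,0]], "grip": [40,40,40,40]}}

```text
time: 25.25
eef_pos: [0.5556, -0.0749, 0.4146]
tcp_rot: [0.718, 0.696, -0.0, -0.001]
contact_force: [0.1, 0.8, -0.3]
opening: 0.465
```

```bash
python3 - <<'E'
from h import *
from plant import ctrl,eyes
s=ctrl.get_state(); c=eyes.read_camera("wrist")
cv2.imwrite("pics/w4.png",c["image"])
np.savez("w4.npz",p=s["eef_pos"],q=s["tcp_rot"],H=c["hand_eye"],K=c["mtx"])
E
```

```text
(no output)
```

View pics/w4.png

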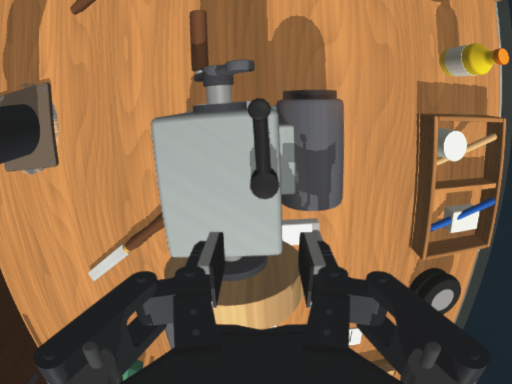

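```bash
python3 - <<'E'
from h import *
z=np.load("w4.npz"); a=[z[k] for k in "pqHK"]
im=cv2.imread("pics/w4.png"); g=cv2.cvtColor(im,cv2.COLOR_BGR2GRAY)[90:205,240:282]; m=g<60
for r in list(range(4,26,4))+list(range(30,115,6)):
    xs=np.nonzero(m[r])[0]; print(r+90,(int(xs.min())+240,int(xs.max())+240) if len(xs) else None,end=" ")
def at(u,v,h):
    o,d=wray(u,v,*a); return W2L(o+d*(h-o[2])/d[2])*1e3
k=at(259.5,109,.331);h=at(264,184,.311); d=k-h; print("\n",k.round(1),h.round(1),np.hypot(*d[:2]),np.arctan2(d[1],-d[0]))
# arm line mid points
for (u,v) in((260.5,124),(264,168)): print(at(u,v,.3135).round(1))
E
python3 st.py w
```

```text
94 None 98 (258, 258) 102 (251, 280) 106 (241, 278) 110 (248, 279) 114 (250, 281) 120 (253, 281) 126 (254, 267) 132 (254, 267) 138 (255, 268) 144 (255, 268) 150 (255, 268) 156 (256, 269) 162 (256, 269) 168 (257, 270) 174 (252, 276) 180 (251, 277) 186 (251, 277) 192 (253, 275) 198 None 204 None 
 [ 44.9 151.4 331. ] [ 45.4  86.9 311. ] 64.46734990003961 1.5633731855308697
[ 45.  138.7 313.5]
[ 46.  101.6 313.5]
t 25.30 lathe [ 42.7  83.  414.8] r 213.1 th 0.202 Ftan 0.0 Frad 0.8 Fy -0.0 open 0.469
tip blob 4 366.0 188.0
tip u 365.93 [[110, 107, 97, 88, 83, 83, 88, 85, 96, 106], [89, 87, 85, 53, 38, 64, 93, 106, 110, 117], [80, 84, 74, 7, -15, 15, 85, 112, 119, 99]]
```

```bash
python3 -c "
from plant import ticket
print(ticket.sign_off())"
```

```text
the job is handed in; nothing more can be done
None
```

The highest spot is under the gauge nose and the spindle lock is home. I handed the job in at about 25 s of the 72 s.

**Finding the crest:** I gripped the crank handle and turned it slowly, reading the force and the pointer. The rise moved the pointer 1.5 px in the side view. About 1.4 px was expected at the highest spot and 0.7 px at the lesser swelling. Matching pointer readings on both flanks put the crest at −2.54 rad, and I left the crank within about 0.01 rad of that. I never crossed the lesser swelling, so the pointer reading is what tells the two apart.

**Locking:** After I released the crank, the pointer stayed put. I then pushed the lever knob round until it stopped moving; the force rose from 5.5 to 10.7 N.

**Last checks:**
- **Pointer:** it read 365.93 px, against 365.95 px before locking, with the gripper clear of everything.
- **Lever:** the wrist view shows it pointing along the lathe's +y, at 1.54 to 1.56 rad from −x. Home should be 1.55 to 1.57.
- **One mismatch:** at the start the lever measured about 0.04 rad off −x, not the stated 0.1. So its measured travel was about 1.60 rad, not the stated 1.65. I put that down to its starting angle or measuring error, and took the force rise and the final angle as the proof that it is home.

I did not touch the gauge or the other things on the bench.

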